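Let the bench lift down on its crank

ROBOT

A 6-joint arm with a two-finger parallel gripper is mounted at the origin on the work surface; the furniture and walls round the work are solid. World frame = base frame: x ahead of the robot, y to its left, z up, the work surface at z = 0. Lengths are in m, angles in rad, forces in N, time in s.
With the tool pointing down it reaches from about 0.375 to 0.9 m from the base axis. Payload 3.1 kg.
Tool frame: the origin (TCP) lies on the centre line of the jaws, within the pads' length; the fingertips stand 22 mm ahead of it and the grasp point (between the pads) lies 3 mm ahead of it; z points along the fingers, y is the line along which they close (so a half turn about z gives the same grasp; the last joint's range is limited). The gripper opens to 85 mm and grips with 20 to 120 N. Pads are 22 mm wide; open, the fingers measure 114 mm over their backs; the gripper's body (76 mm by 85 mm) begins 54 mm behind the grasp point. The pads swing forward as they close: fully open they stand 13 mm farther back than shut.
Start: joints at [1.145, 0.527, 1.433, -0, 1.181, -0.178], TCP at [0.153, 0.606, 0.253] pointing down, gripper open.
Joint ranges: [-3.08, 3.08], [-0.75, 2.2], [0.22, 2.44], [-1.43, 4.57], [0, 2.65], [-2.85, 2.85]. Speed limits (rad/s): [2.79, 2.79, 3.14, 3.14, 3.14, 3.14].

INTERFACE

Orientations are given as a unit quaternion [x, y, z, w].
In Python, from station import manip, snapshot gives the robot as it stands (manip), with the cameras as plain functions.
- The arm moves only by the shell command python3 drive.py 'ROWS' [FORCE]. ROWS is rows parted by semicolons, their numbers by spaces, 1 to 20 of them, each of 5 numbers: dx, dy, dz in m, then a turn about the tool's z in rad, then the opening from 0.0 (shut) to 1.0 (fully open); each row is the pose to reach, as a shift and turn from the pose commanded when the command began, along the tool's axes at that moment; what a row does not reach only later rows make up. A row lasts 1/10 s, in which the tool goes at most 0.05 m and 0.15 rad, less where a joint would pass 70% of its speed; a pose out of reach is approached as far as the arm can. The fingers move at their own pace and stop on an object; FORCE is the grip in N (left out, the last holds). Time passes only in rows, so rows that do not move let the fingers close. It prints the time, the measured TCP pose, the force, the opening and the grip force at its end.
- manip.sense(): the state, without advancing time (a new reading comes with each control period).
- snapshot(name): name is "scene" or "top"; returns a dict with "pixels" (384x512x3 uint8, red, green, blue), "range_z" (384x512 float32, m along the optical axis (not along the pixel's ray), 0 where there is no reading), "fov_y" (degrees; the focal length in pixels is half the picture's height over the tangent of half this angle, whatever the lens; pixels are square), "cx", "cy" (the principal point, pixels), "R" (3x3) and "t" (3): a world point X has camera coordinates R X + t. Camera axes: x right, y down, z forward; pixel columns grow to the right and rows downward; lengths in m; the calibration is good to about 2 mm. A picture is of the moment at which its call begins.
- manip.sign_off(): hands the job in; it is judged then, once.
The state is a dict: "t": time; "q": joint angles; "qd": joint speeds; "tau": joint torques, N m; "tcp_pos": TCP position; "tool_rot": TCP orientation; "force": force on the tool from outside, world axes, zero at the start; "ft_torque": the same for the moment, N m; "finger_gap": opening from 0.0 (shut) to 1.0 (fully open); "gripper_force": force on a finger pad.
Only numpy, scipy, OpenCV 4.12 (cv2) and the standard library are available. Lean on these libraries where they do the work, as an engineer would, in place of code of your own. Each camera call takes 0.05 s, during which the arm holds its last target. There are 200 camera calls.

TASK

The little bench lift holds a paint tin up on its ratchet. Throw the red lever over to its other end, push the crank a little in the winding-up direction so that the brass pawl springs clear of the ratchet, and then, holding the crank back with your fingers all the way, let it turn back slowly under the load until the yellow platform rests on its bottom stop, the tin still standing on it. Never let the lift run away, leave the lever thrown over and the pawl clear, and do not disturb the two paint jars and the sanding block beside it.

Things in the scene. Friction and masses are not known exactly. Their poses are not given: they have to be found in the camera images.
- lift: Bench lift fixed to the table: base 200 x 440 x 22 mm, blue gearbox (steel deck top at 110 mm), column of two rods, 191 mm tall. Origin: on the table under the crank's axis. y axis: along the base toward the platform (centre y = 200 mm) and column (y = 275); -x faces the robot at yaw 0 (yaw within 0.35 rad); z up. Base from x = -105 to 95, y = -120 to 320 mm.
- crank_axis (a point): Point on the crank's vertical axis, 175 mm above the table, level with the middle of the crank's grip.
- crank_grip (a point): Middle of the crank's upright black grip, a cylinder 22 mm in diameter, from 145 to 205 mm above the table, on a steel arm (20 mm wide, top at 145 mm), 75 mm from the crank's axis; it travels on a level circle. At the start it stands, seen from the axis, 150 degrees counter-clockwise (from above) from the lift's x axis.
- crank (a joint): Crank angle (rad): 0 at the start, on the ratchet. Grows as the load is lowered, CLOCKWISE from above; winding up is counter-clockwise, negative (upper stop -0.5). The platform moves 40 mm per rad: bottom stop at 2.25. The load pulls at the grip with 3 to 5 N in the lowering direction; let go with the pawl clear, it runs away at once.
- pawl_lever (a joint): Red pawl lever angle (rad): 0 = its keeper pin holds the pawl in the ratchet, 1.05 = thrown fully over, pawl set free. Grows CLOCKWISE from above (the knob goes toward -x of the lift). Needs about 1 to 2 N at the knob and stays where it is left.
- lever_knob (a point): Point on the axis of the lever's upright red knob, 160 mm above the table. Knob: 18 mm in diameter, from 127 to 175 mm above the table, 70 mm from the lever's hinge; top of the flat lever bar (12 mm wide) at 133 mm. Seen from the hinge it lies 60 degrees clockwise from the lift's x axis at the start, 120 degrees when thrown over.
- lever_hinge (a point): Point on the vertical pin on which lever and pawl turn, 160 mm above the table (the pin itself ends at 140 mm). It lies at x = -50, y = -56 mm of the lift.
- pawl (a joint): Angle of the brass pawl under the lever (rad): 0 = in the teeth of the dark ratchet wheel, 0.35 = clear; a spring urges it clear. While the ratchet carries the load the pawl stays jammed even with the lever thrown; it then springs clear by itself once the crank is pushed about 0.1 rad in the winding-up direction (0.2 is ample).
- platform (a joint): How far the yellow platform has come down (m): 0 at the start, 0.09 on its bottom stop, at the least -0.02 (upper stop).
- platform_top (a point): Centre of the top of the yellow platform, a plate 104 x 104 mm with a rim 6 mm high; 125 mm above the table at the start, 35 mm on the bottom stop.
- paint_tin: Small paint tin, red with a metal lid, 77 mm in diameter and 76 mm tall, loose on the platform. Origin: centre of its underside; z along its axis.
- yellow_jar: Paint jar with a yellow band and a white lid, 61 mm in diameter, 74 mm tall, loose on the table. Origin: centre of its underside. Leave it alone.
- blue_jar: Paint jar with a blue band and a white lid, 61 mm in diameter, 74 mm tall, loose on the table. Origin: centre of its underside. Leave it alone.
- sanding_block: Cork sanding block, 60 x 100 x 30 mm, loose on the table. Origin: centre of its underside. Leave it alone.

How it is judged:
By the outcome, as a careful person would: the job done as asked, in the order asked, and still so for the second after the job is handed in, with the robot touching nothing.
It also fails if it takes over 61 s, if anything falls off the work surface, if the arm or the gripper's body presses on something with over 40 N, if the wrist force passes 120 N, or if a joint passes its speed limit or range.

## Working session

There is one attempt and no reset: what is moved stays moved. The work goes in short steps, Python scripts to look and compute and a shell command to move; the robot and the scene stay as the last step left them, time stands still between calls to the robot, and variables do not carry over. Pictures are saved under pics/ and viewed, at most 10 in all, crops included, and the job is handed in when it is done.

```bash
ls; mkdir -p pics
cat > h.py <<'E'
import numpy as np,cv2
from station import manip, snapshot
def snap(n):
    s=snapshot(n); s['f']=s['pixels'].shape[0]/2/np.tan(np.radians(s['fov_y'])/2); return s
def cloud(s):
    z=s['range_z'];v,u=np.mgrid[:z.shape[0],:z.shape[1]]
    P=np.stack([(u-s['cx'])*z/s['f'],(v-s['cy'])*z/s['f'],z],-1)
    return (P-s['t'])@s['R']
def plane(s,u,v,h):
    d=np.array([(u-s['cx'])/s['f'],(v-s['cy'])/s['f'],1])@s['R']; c=-s['R'].T@s['t']
    return c+d*(h-c[2])/d[2]
def save(s,n): cv2.imwrite('pics/'+n+'.png',s['pixels'][:,:,::-1])
E
python3 - <<'E'
from h import *
for n in('scene','top'):
    s=snap(n);save(s,n+'0');print(n,s['fov_y'],s['cx'],s['cy'],-s['R'].T@s['t'])
    np.savez('pics/'+n+'0.npz',**s)
x=manip.sense();print(x['tcp_pos'],x['tool_rot'],x['t'])
E
```

```text
drive.py
pics
station.py
scene 52.1824735039324 252.3593063129488 186.87450744430268 [ 0.20513063 -0.6492939   0.88479587]
top 52.35879207577612 257.3258344460482 195.36494005118976 [ 0.49493923 -0.03165934  1.22719749]
[0.15240667 0.60550903 0.25241834] [ 1.23082235e-01  9.92395976e-01 -9.52540286e-04 -2.88839500e-04] 0.1
```

View pics/scene0.png

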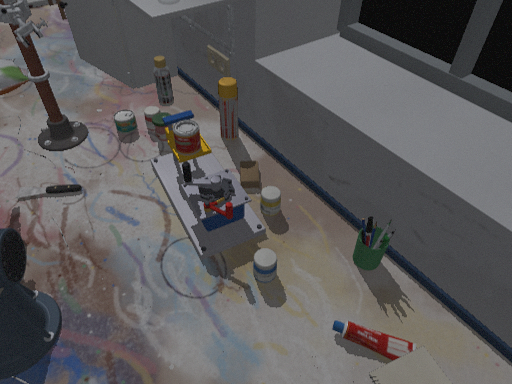

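View pics/top0.png

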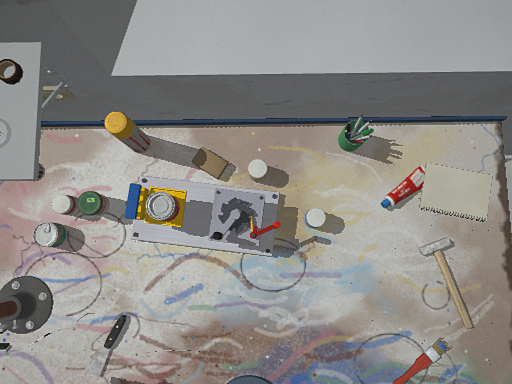

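Scene view: the lift is at about (205,190), with the tin at (186,135) and the jars at (270,200) and (264,263). Top view: grip about (216,236), lever hinge (253,234), red knob (278,224), tin (161,205), jars (257,168) and (316,217), block (210,162).

```bash
cat > m.py <<'E'
from h import *
S={n:dict(np.load(f'pics/{n}0.npz')) for n in('top','scene')}
roi={'top':(170,265,125,330),'scene':(100,290,140,300)}
for n,s in S.items():
    C=cloud(s);hsv=cv2.cvtColor(s['pixels'],cv2.COLOR_RGB2HSV).astype(int);H,Sa,V=[hsv[...,i] for i in range(3)]
    r=np.zeros(H.shape,bool);a=roi[n];r[a[0]:a[1],a[2]:a[3]]=1
    for nm,m in {'red':((H<6)|(H>174))&(Sa>150)&(V>80),'yel':(H>20)&(H<32)&(Sa>150)&(V>90),'black':(V<45)}.items():
        k,L,st,ce=cv2.connectedComponentsWithStats((m&r).astype(np.uint8))
        for i in range(1,k):
            if st[i,4]>15:
                P=C[L==i];hi=P[P[:,2]>np.percentile(P[:,2],80)-.004]
                print(n,nm,st[i],ce[i].round(1),'med',np.median(P,0).round(3),'top',hi.mean(0).round(3),hi[:,2].max().round(3))
    y0,y1,x0,x1=a;c=s['pixels'][y0:y1,x0:x1,::-1]
    if n=='top': c=s['pixels'][175:260,190:330,::-1]
    else: c=s['pixels'][150:240,150:280,::-1]
    cv2.imwrite(f'pics/{n}_crop.png',cv2.resize(c,None,fx=5,fy=5,interpolation=cv2.INTER_CUBIC))
E
python3 m.py
```

```text
top red [250 221  30  17 137] [264.5 228.8] med [ 0.535 -0.051  0.133] top [ 0.544 -0.083  0.207] 1.227
top yel [137 187  11  32 214] [142. 203.] med [0.611 0.288 0.147] top [0.612 0.289 0.149] 0.179
top yel [145 187  41  40 516] [169.6 206.3] med [0.605 0.203 0.125] top [0.603 0.21  0.146] 1.227
top yel [250 216   3  15  27] [251.2 223.4] med [ 0.55  -0.015  0.122] top [ 0.551 -0.016  0.122] 0.126
top black [213 232   9   8  50] [217.1 235.3] med [0.518 0.073 0.202] top [0.517 0.074 0.203] 0.207
scene red [210 202  16  13  74] [216.4 208.2] med [ 0.532 -0.045  0.134] top [ 0.532 -0.048  0.134] 0.137
scene red [226 202   6   5  26] [228.3 204.3] med [ 0.545 -0.086  0.175] top [ 0.545 -0.087  0.175] 0.178
scene yel [165 127   4   7  18] [166.7 130.1] med [0.572 0.308 0.15 ] top [0.573 0.307 0.151] 0.154
scene yel [200 135  11  18  86] [204.1 145.4] med [0.642 0.197 0.127] top [0.642 0.198 0.13 ] 0.134
scene yel [171 146   9  15  35] [175.4 153.3] med [0.551 0.215 0.13 ] top [0.55  0.211 0.132] 0.135
scene black [209 100  10   8  31] [214.2 102.9] med [0.88  0.54  0.013] top [0.879 0.536 0.019] 0.023
scene black [152 121  15   6  30] [158.7 124.2] med [0.597 0.435 0.084] top [0.597 0.437 0.087] 0.091
scene black [238 121  62  58 309] [269.5 150.3] med [0.88  0.169 0.014] top [0.874 0.171 0.027] 0.885
scene black [182 162  10  20 132] [186.6 172.3] med [0.514 0.067 0.182] top [0.516 0.07  0.203] 0.208
scene black [199 187  26  12 156] [211.9 192. ] med [0.558 0.016 0.124] top [0.559 0.017 0.124] 0.127
scene black [200 196  12   4  19] [205.9 197.7] med [0.536 0.012 0.118] top [0.536 0.014 0.118] 0.123
```

View pics/top_crop.png

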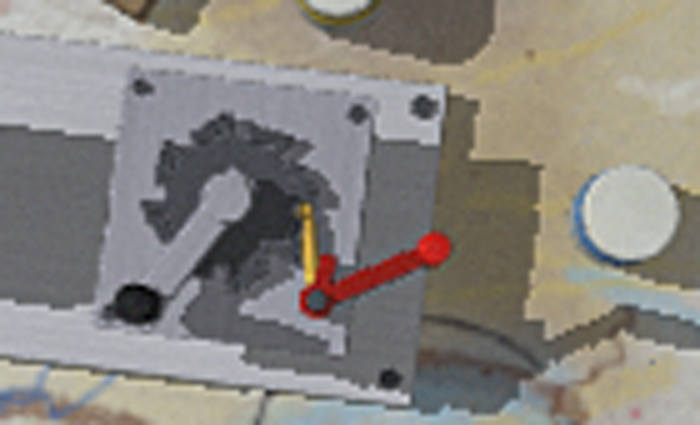

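View pics/scene_crop.png

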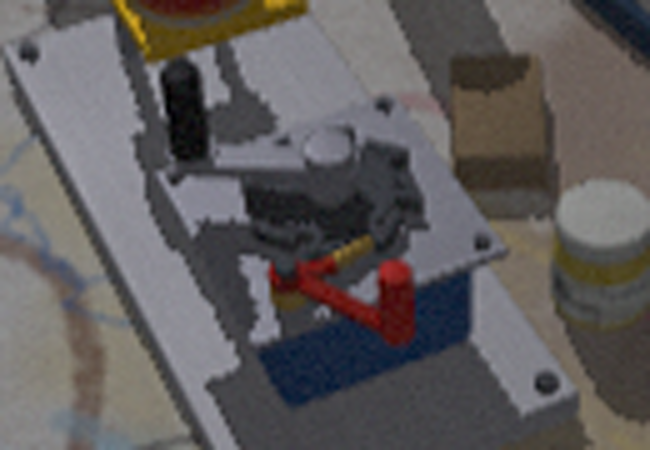

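The top crop shows the knob top at (434,248), the hinge pin at (316,300), the grip top at (137,304) and the hub at (230,190). The scene crop shows the black grip at (182,110) and the red knob at (397,300).

```bash
cat > fit.py <<'E'
from h import *
from scipy.optimize import least_squares
S={n:dict(np.load(f'pics/{n}0.npz')) for n in('top','scene')}
t,s=S['top'],S['scene'];o=np.array([190,175]);
c=lambda x,y:(x/5+190-.4,y/5+175-.4); d=lambda x,y:(x/5+150-.4,y/5+150-.4)
R2=lambda a:np.array([[np.cos(a),-np.sin(a)],[np.sin(a),np.cos(a)]])
def tri(u1,u2):
    A=[]
    for im,(u,v) in((t,u1),(s,u2)):
        cc=-im['R'].T@im['t'];dd=np.array([(u-im['cx'])/im['f'],(v-im['cy'])/im['f'],1])@im['R'];A.append((cc,dd/np.linalg.norm(dd)))
    M=sum(np.eye(3)-np.outer(e,e) for _,e in A);b=sum((np.eye(3)-np.outer(e,e))@q for q,e in A);return np.linalg.solve(M,b)
print('tri grip',tri(c(137,304),d(181,73)).round(4),'knob',tri(c(434,248),d(396,272)).round(4),'hub',tri(c(230,190),d(329,147)).round(4))
P=[plane(t,*c(137,304),.205),plane(t,*c(434,248),.175),plane(t,*c(316,300),.14),plane(t,*c(230,190),.150),plane(s,*d(181,73),.205),plane(s,*d(396,272),.175)]
for p in P: print(p.round(4))
a=np.radians
g=.075*np.array([np.cos(a(150)),np.sin(a(150))]);h=np.array([-.05,-.056]);k=h+.07*np.array([np.cos(a(60)),-np.sin(a(60))])
L=[g,k,h,np.zeros(2),g,k]
r=least_squares(lambda x:np.ravel([x[:2]+R2(x[2])@l-p[:2] for l,p in zip(L,P)]),[.56,.02,0])
print(r.x.round(4),(r.fun*1000).round(1))
x=r.x
for n,l in dict(grip=g,knob=k,hinge=h,knob_end=h+.07*np.array([np.cos(a(120)),-np.sin(a(120))]),axis=[0,0],plat=[0,.2]).items(): print(n,(x[:2]+R2(x[2])@l).round(4))
for nm,u in dict(yjar=(257,168),bjar=(315.5,217.5)).items(): print(nm,plane(t,*u,.074).round(3))
E
python3 fit.py
```

```text
tri grip [0.5174 0.0724 0.2052] knob [ 0.5465 -0.0846  0.1729] hub [0.5787 0.0272 0.1539]
[0.5172 0.0725 0.205 ]
[ 0.5458 -0.0842  0.175 ]
[ 0.5195 -0.02    0.14  ]
[0.5804 0.0267 0.15  ]
[0.5176 0.0726 0.205 ]
[ 0.5462 -0.0866  0.175 ]
[ 0.5774  0.0273 -0.1403] [ 1.2  1.   0.5 -1.9  0.6 -1.1 -3.   0.6  0.7  0.9  0.1  0.5]
grip [0.5184 0.0735]
knob [ 0.5463 -0.0861]
hinge [ 0.5201 -0.0212]
knob_end [ 0.477  -0.0763]
axis [0.5774 0.0273]
plat [0.6054 0.2253]
yjar [ 0.72  -0.034  0.074]
bjar [ 0.569 -0.205  0.074]
```

```bash
cat > to.py <<'E'
# to.py x y z yawdeg : deltas in the tool's axes from the measured pose
import sys;from h import *
from scipy.spatial.transform import Rotation as Ro
s=manip.sense();R=Ro.from_quat(s['tool_rot']).as_matrix();yaw=np.degrees(np.arctan2(R[1,1],R[0,1]))
print('t',round(s['t'],1),'tcp',s['tcp_pos'].round(4),'yaw',yaw.round(2),'F',s['force'].round(1),'gap',round(s['finger_gap'],3),round(s['gripper_force'],1))
a=list(map(float,sys.argv[1:]))
for i in range(0,len(a),4): print((R.T@(np.array(a[i:i+3])-s['tcp_pos'])).round(4),'turn',np.radians(yaw-a[i+3]).round(3))
E
python3 to.py .5463 -.0861 .25 22
```

```text
t 0.1 tcp [0.1524 0.6055 0.2524] yaw 75.86 F [-0.9  0.8 -0.5] gap 1.0 0.0
[-0.5509 -0.5744  0.0034] turn 0.94
```

```bash
r="-0.551 -0.574 0 0.94 0.5"; python3 drive.py '-0.14 -0.14 0 0.2 0.5;-0.28 -0.28 0 0.5 0.5;-0.551 -0.574 0 0.94 0.5;-0.551 -0.574 0 0.94 0.5;-0.551 -0.574 0 0.94 0.5;-0.551 -0.574 0 0.94 0.5;-0.551 -0.574 0 0.94 0.5;-0.551 -0.574 0 0.94 0.5;-0.551 -0.574 0 0.94 0.5;-0.551 -0.574 0 0.94 0.5;-0.551 -0.574 0 0.94 0.5;-0.551 -0.574 0 0.94 0.5;-0.551 -0.574 0 0.94 0.5;-0.551 -0.574 0 0.94 0.5;-0.551 -0.574 0 0.94 0.5;-0.551 -0.574 0 0.94 0.5;-0.551 -0.574 0 0.94 0.5;-0.551 -0.574 0 0.94 0.5;-0.551 -0.574 0 0.94 0.5;-0.551 -0.574 0 0.94 0.5' 25; python3 to.py .5463 -.0861 .163 22
```

```text
t: 2.1
tcp_pos: [0.5457, -0.0837, 0.2531]
tool_rot: [0.559, 0.829, -0.0, -0.001]
force: [-1.3, 0.8, -0.4]
finger_gap: 0.498
gripper_force: 0.0
t 2.1 tcp [ 0.5457 -0.0837  0.2531] yaw 22.09 F [-1.3  0.8 -0.4] gap 0.498 0.0
[-0.0026 -0.0003  0.0901] turn 0.002
```

```bash
python3 drive.py '-0.003 0 0.03 0 0.5;-0.003 0 0.06 0 0.5;-0.003 0 0.09 0 0.5;-0.003 0 0.09 0 0.5;-0.003 0 0.09 0 0.15;-0.003 0 0.09 0 0.15;-0.003 0 0.09 0 0.15;-0.003 0 0.09 0 0.15;-0.003 0 0.09 0 0.15;-0.003 0 0.09 0 0.15' 25
python3 - <<'E'
from h import *
s=snap('top');save(s,'a')
a=s['pixels'][150:270,170:350,::-1];s=snap('scene');b=s['pixels'][110:260,130:290,::-1]
cv2.imwrite('pics/a2.png',np.hstack([cv2.resize(a,(400,400)),cv2.resize(b,(400,400))]))
E
python3 to.py .5463 -.0861 .163 22
```

```text
t: 3.1
tcp_pos: [0.5465, -0.0882, 0.1647]
tool_rot: [0.559, 0.829, -0.001, -0.001]
force: [-4.7, -2.3, 0.0]
finger_gap: 0.199
gripper_force: 25.1
t 3.2 tcp [ 0.5465 -0.0882  0.1647] yaw 22.08 F [-4.6 -3.3  0.6] gap 0.197 25.1
[0.002  0.0006 0.0017] turn 0.001
```

View pics/a2.png

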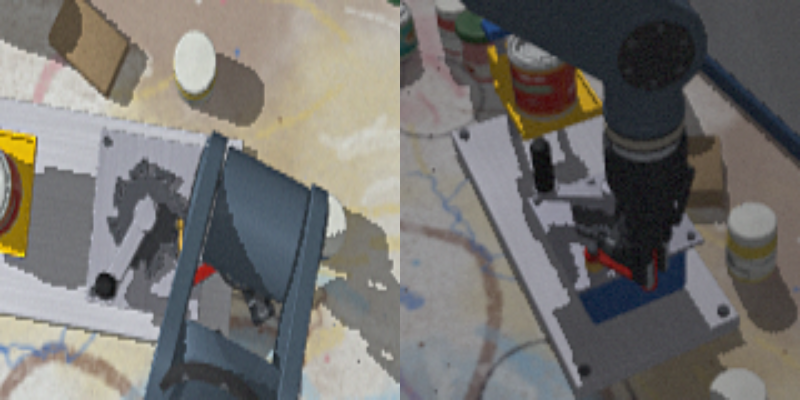

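The fingers hold the red knob at (650,270) in the right half; the crank and jars are untouched. Next is the arc.

```bash
cat > arc.py <<'E'
# arc.py cx cy r a0 a1 n z yawoff : tool-axis rows round a circle (world deg), relative to the nominal start
import sys;from h import *
cx,cy,r,a0,a1,n,z,yo=map(float,sys.argv[1:])
import subprocess
A=np.linspace(a0,a1,int(n)+1)[1:]
args=[]
for a in A: args+=[cx+r*np.cos(np.radians(a)),cy+r*np.sin(np.radians(a)),z,a+yo]
print(subprocess.run(['python3','to.py']+[str(x) for x in args],capture_output=True,text=True).stdout)
E
python3 arc.py .5201 -.0212 .071 -68 -131 9 .1647 90
```

```text
t 3.2 tcp [ 0.5465 -0.0882  0.1647] yaw 22.08 F [-4.6 -3.3  0.6] gap 0.197 25.1
[ 0.0015 -0.008   0.    ] turn 0.124
[ 0.0031 -0.0166  0.    ] turn 0.246
[ 0.0058 -0.0248  0.0001] turn 0.368
[ 0.0094 -0.0327  0.0001] turn 0.49
[ 0.0139 -0.0401  0.0001] turn 0.612
[ 0.0193 -0.0469  0.0001] turn 0.734
[ 0.0255 -0.0529  0.0001] turn 0.857
[ 0.0324 -0.0582  0.0001] turn 0.979
[ 0.0399 -0.0626  0.0001] turn 1.101
```

```bash
python3 drive.py '0.001 -0.004 0 0.06 0.15;0.0015 -0.008 0 0.124 0.15;0.003 -0.0166 0 0.246 0.15;0.006 -0.025 0 0.368 0.15;0.009 -0.033 0 0.49 0.15;0.014 -0.04 0 0.61 0.15;0.019 -0.047 0 0.734 0.15;0.0255 -0.053 0 0.857 0.15;0.0324 -0.058 0 0.979 0.15;0.0385 -0.062 0 1.08 0.15;0.0385 -0.062 0 1.08 0.15;0.0385 -0.062 0 1.08 0.15'; python3 to.py .477 -.0763 .1647 -38
```

```text
t: 4.4
tcp_pos: [0.4738, -0.0783, 0.1648]
tool_rot: [0.905, 0.425, -0.003, 0.002]
force: [-10.3, -14.4, 2.8]
finger_gap: 0.205
gripper_force: 25.6
t 4.4 tcp [ 0.4738 -0.0783  0.1648] yaw -39.68 F [-10.3 -14.4   2.8] gap 0.205 25.6
[0.0036 0.0012 0.0001] turn -0.029
```

```bash
python3 drive.py '0 0 0 0 0.5;0 0 0 0 0.5;0 0 0 0 0.5;0 0 -0.04 0 0.5;0 0 -0.08 0 0.5;0 0 -0.1 0 0.5;0 0 -0.1 0 0.5'
python3 - <<'E'
from h import *
a=snap('top')['pixels'][150:270,170:350,::-1];s=snap('scene');b=s['pixels'][140:250,140:280,::-1]
cv2.imwrite('pics/b2.png',np.hstack([cv2.resize(a,(400,400)),cv2.resize(b,(400,400))]))
E
python3 to.py .5178 .0732 .265 52
```

```text
t: 5.1
tcp_pos: [0.4784, -0.0758, 0.2669]
tool_rot: [0.906, 0.424, 0.003, 0.003]
force: [1.0, 0.2, 0.8]
finger_gap: 0.502
gripper_force: 0.0
t 5.2 tcp [ 0.4761 -0.0751  0.2637] yaw -39.85 F [-0.8 -0.9 -0.6] gap 0.504 0.0
[ 0.1406 -0.063  -0.0013] turn -1.603
```

View pics/b2.png

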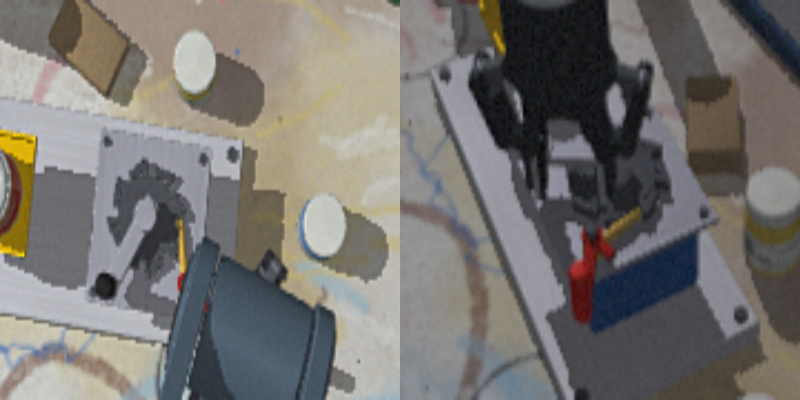

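The lever is thrown (knob at right-half (582,290)). The pawl is still in the ratchet. Next I go above the crank grip.

```bash
python3 drive.py '0.14 -0.063 0 -1.6 0.5;0.14 -0.063 0 -1.6 0.5;0.14 -0.063 0 -1.6 0.5;0.14 -0.063 0 -1.6 0.5;0.14 -0.063 0 -1.6 0.5;0.14 -0.063 0 -1.6 0.5;0.14 -0.063 0 -1.6 0.5;0.14 -0.063 0 -1.6 0.5;0.14 -0.063 0 -1.6 0.5;0.14 -0.063 0 -1.6 0.5;0.14 -0.063 0 -1.6 0.5;0.14 -0.063 0 -1.6 0.5;0.14 -0.063 0 -1.6 0.5'; python3 to.py .5178 .0732 .178 52
```

```text
t: 6.5
tcp_pos: [0.5167, 0.0725, 0.2621]
tool_rot: [0.328, 0.945, -0.0, -0.001]
force: [0.2, 0.9, -0.7]
finger_gap: 0.5
gripper_force: 0.0
t 6.5 tcp [0.5167 0.0725 0.2621] yaw 51.68 F [ 0.2  0.9 -0.7] gap 0.5 0.0
[-0.0006  0.0013  0.0841] turn -0.006
```

```bash
python3 drive.py '0 0.001 0.03 0 0.5;0 0.001 0.06 0 0.5;0 0.001 0.084 0 0.5;0 0.001 0.084 0 0.5;0 0.001 0.084 0 0.2;0 0.001 0.084 0 0.2;0 0.001 0.084 0 0.2;0 0.001 0.084 0 0.2;0 0.001 0.084 0 0.2;0 0.001 0.084 0 0.2' 40; python3 arc.py .5774 .0273 .075 142 156 5 .178 -90
```

```text
t: 7.5
tcp_pos: [0.5186, 0.0732, 0.18]
tool_rot: [0.327, 0.945, 0.0, 0.001]
force: [0.9, 1.2, -0.0]
finger_gap: 0.244
gripper_force: 39.6
t 7.5 tcp [0.5186 0.0732 0.18  ] yaw 51.79 F [ 0.9  1.2 -0. ] gap 0.244 39.6
[ 0.0003 -0.0037  0.002 ] turn -0.052
[ 0.     -0.0073  0.002 ] turn -0.101
[-0.0004 -0.0109  0.002 ] turn -0.15
[-0.0011 -0.0146  0.002 ] turn -0.199
[-0.0019 -0.0181  0.002 ] turn -0.248
```

```bash
python3 drive.py '0 -0.0037 0 -0.05 0.2;0 -0.0073 0 -0.1 0.2;0 -0.011 0 -0.15 0.2;-0.001 -0.0146 0 -0.2 0.2;-0.0016 -0.017 0 -0.23 0.2;-0.0016 -0.017 0 -0.23 0.2;-0.0016 -0.017 0 -0.23 0.2'
python3 - <<'E'
from h import *
a=snap('top')['pixels'][150:270,170:350,::-1];s=snap('scene');b=s['pixels'][140:250,140:280,::-1]
cv2.imwrite('pics/c2.png',np.hstack([cv2.resize(a,(400,400)),cv2.resize(b,(400,400))]))
E
python3 arc.py .5774 .0273 .075 155 118 14 .18 -90
```

```text
t: 8.2
tcp_pos: [0.5099, 0.0591, 0.18]
tool_rot: [0.217, 0.976, 0.001, 0.001]
force: [3.5, 3.8, 1.1]
finger_gap: 0.245
gripper_force: 39.9
t 8.3 tcp [0.5098 0.0591 0.18  ] yaw 64.94 F [2.4 3.1 3. ] gap 0.242 40.0
[ 0.0003  0.0032 -0.    ] turn 0.045
[ 0.      0.0067 -0.    ] turn 0.091
[-0.0004  0.0101 -0.    ] turn 0.137
[-0.0009  0.0135  0.    ] turn 0.183
[-0.0016  0.0169  0.    ] turn 0.23
[-0.0025  0.0203  0.    ] turn 0.276
[-0.0035  0.0236  0.    ] turn 0.322
[-0.0047  0.0268  0.    ] turn 0.368
[-0.006  0.03   0.   ] turn 0.414
[-0.0075  0.0332  0.    ] turn 0.46
[-0.0091  0.0362  0.0001] turn 0.506
[-0.0108  0.0392  0.0001] turn 0.552
[-0.0127  0.0421  0.0001] turn 0.599
[-0.0147  0.0449  0.0001] turn 0.645
```

View pics/c2.png

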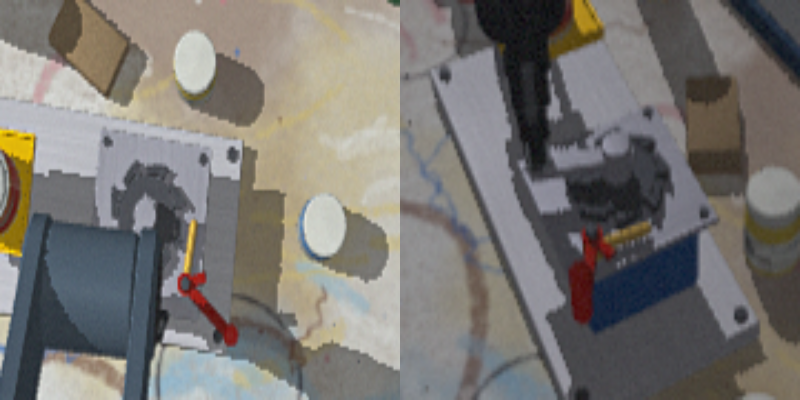

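The pawl now stands clear of the ratchet (left half: pawl at (192,240), lever knob at (232,335)). The measured force is about 4 N, so the load is now held by the fingers. I lower slowly.

```bash
python3 drive.py '0.0003 0.0015 0 0.02 0.2;0.0002 0.003 0 0.045 0.2;0 0.005 0 0.07 0.2;0 0.0067 0 0.09 0.2;-0.0002 0.0085 0 0.115 0.2;-0.0004 0.0101 0 0.137 0.2;-0.0006 0.0118 0 0.16 0.2;-0.0009 0.0135 0 0.183 0.2;-0.0012 0.0152 0 0.206 0.2;-0.0016 0.0169 0 0.23 0.2;-0.002 0.0186 0 0.253 0.2;-0.0025 0.0203 0 0.276 0.2;-0.003 0.022 0 0.299 0.2;-0.0035 0.0236 0 0.322 0.2;-0.0041 0.0252 0 0.345 0.2;-0.0047 0.0268 0 0.368 0.2;-0.0054 0.0284 0 0.391 0.2;-0.006 0.03 0 0.414 0.2;-0.0067 0.0316 0 0.437 0.2;-0.0075 0.0332 0 0.46 0.2'; python3 arc.py .5774 .0273 .075 128.6 94.6 10 .18 -90; python3 -c "
import numpy as np
from h import manip, snapshot
d=manip.sense()['tcp_pos'][:2]-[.5774,.0273];print(np.hypot(*d),np.degrees(np.arctan2(d[1],d[0])))"
```

```text
t: 10.3
tcp_pos: [0.5305, 0.0852, 0.1799]
tool_rot: [0.434, 0.901, -0.0, 0.001]
force: [4.2, 0.1, 5.6]
finger_gap: 0.245
gripper_force: 40.4
t 10.3 tcp [0.5305 0.0852 0.1799] yaw 38.51 F [4.2 0.1 5.6] gap 0.245 40.4
[ 0.0004  0.005  -0.0001] turn 0.058
[-0.      0.0094 -0.0001] turn 0.117
[-0.0007  0.0138 -0.0001] turn 0.176
[-0.0016  0.0181 -0.0001] turn 0.236
[-0.0028  0.0224 -0.    ] turn 0.295
[-0.0042  0.0267 -0.    ] turn 0.354
[-0.0058  0.0308 -0.    ] turn 0.414
[-0.0077  0.0348 -0.    ] turn 0.473
[-0.0099  0.0387 -0.    ] turn 0.532
[-0.0123  0.0425 -0.    ] turn 0.592

0.07451380397658978 128.9876081166865
```

```bash
cat > st.py <<'E'
from h import *
s=manip.sense();d=s['tcp_pos'][:2]-[.5774,.0273];a=np.degrees(np.arctan2(d[1],d[0]))
from scipy.spatial.transform import Rotation as Ro
R=Ro.from_quat(s['tool_rot']).as_matrix();print('r',np.hypot(*d).round(4),'ang',a.round(2),'crank',np.radians(142-a).round(3),'yaw+90',(90+np.degrees(np.arctan2(R[1,1],R[0,1]))).round(2),'F',s['force'].round(1),'q6',s['q'][5].round(2))
E
python3 drive.py '0 0.0022 0 0.03 0.2;-0.0001 0.0045 0 0.06 0.2;-0.0003 0.0067 0 0.09 0.2;-0.0005 0.009 0 0.12 0.2;-0.0008 0.0112 0 0.15 0.2;-0.0012 0.0134 0 0.18 0.2;-0.0016 0.0156 0 0.21 0.2;-0.0022 0.0178 0 0.24 0.2;-0.0027 0.02 0 0.27 0.2;-0.0033 0.0222 0 0.3 0.2;-0.004 0.0243 0 0.33 0.2;-0.0048 0.0264 0 0.36 0.2;-0.0056 0.0285 0 0.39 0.2;-0.0065 0.0306 0 0.42 0.2;-0.0075 0.0326 0 0.45 0.2;-0.0085 0.0346 0 0.48 0.2;-0.0095 0.0366 0 0.51 0.2;-0.0107 0.0386 0 0.54 0.2;-0.0119 0.0405 0 0.57 0.2;-0.0131 0.0423 0 0.6 0.2'; python3 st.py
```

```text
t: 12.3
tcp_pos: [0.571, 0.1008, 0.1799]
tool_rot: [0.681, 0.732, -0.001, 0.001]
force: [2.8, -0.8, 6.7]
finger_gap: 0.245
gripper_force: 40.5
r 0.0737 ang 94.99 crank 0.821 yaw+90 94.1 F [ 2.8 -0.8  6.7] q6 -0.09
```

```bash
python3 drive.py '0 0.0022 0 0.03 0.2;-0.0001 0.0045 0 0.06 0.2;-0.0003 0.0067 0 0.09 0.2;-0.0005 0.009 0 0.12 0.2;-0.0008 0.0112 0 0.15 0.2;-0.0012 0.0134 0 0.18 0.2;-0.0016 0.0156 0 0.21 0.2;-0.0022 0.0178 0 0.24 0.2;-0.0027 0.02 0 0.27 0.2;-0.0033 0.0222 0 0.3 0.2;-0.004 0.0243 0 0.33 0.2;-0.0048 0.0264 0 0.36 0.2;-0.0056 0.0285 0 0.39 0.2;-0.0065 0.0306 0 0.42 0.2;-0.0075 0.0326 0 0.45 0.2;-0.0085 0.0346 0 0.48 0.2;-0.0095 0.0366 0 0.51 0.2;-0.0107 0.0386 0 0.54 0.2;-0.0119 0.0405 0 0.57 0.2;-0.0131 0.0423 0 0.6 0.2'; python3 st.py; python3 -c "
from h import *
a=snap('top')['pixels'][150:270,120:300,::-1];s=snap('scene');b=s['pixels'][100:250,130:290,::-1]
cv2.imwrite('pics/d2.png',np.hstack([cv2.resize(a,(400,400)),cv2.resize(b,(400,400))]))"
```

```text
t: 14.3
tcp_pos: [0.6131, 0.0906, 0.1799]
tool_rot: [0.867, 0.498, -0.002, 0.0]
force: [0.2, -2.4, 7.5]
finger_gap: 0.244
gripper_force: 40.6
r 0.0726 ang 60.59 crank 1.421 yaw+90 59.7 F [ 0.2 -2.4  7.5] q6 0.5
```

View pics/d2.png

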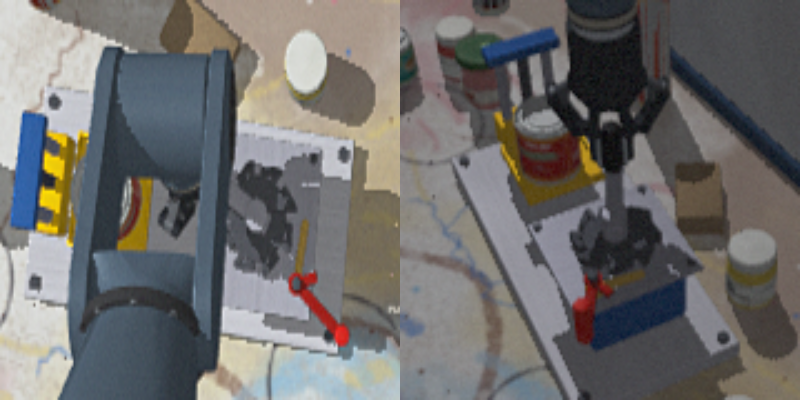

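The platform is well down with the tin upright at (545,150). The pawl and lever are still clear. I continue.

```bash
python3 drive.py '0 0.0022 0 0.03 0.2;-0.0001 0.0045 0 0.06 0.2;-0.0003 0.0067 0 0.09 0.2;-0.0005 0.009 0 0.12 0.2;-0.0008 0.0112 0 0.15 0.2;-0.0012 0.0134 0 0.18 0.2;-0.0016 0.0156 0 0.21 0.2;-0.0022 0.0178 0 0.24 0.2;-0.0027 0.02 0 0.27 0.2;-0.0033 0.0222 0 0.3 0.2;-0.004 0.0243 0 0.33 0.2;-0.0048 0.0264 0 0.36 0.2;-0.0056 0.0285 0 0.39 0.2;-0.0065 0.0306 0 0.42 0.2;-0.0075 0.0326 0 0.45 0.2;-0.0085 0.0346 0 0.48 0.2;-0.0095 0.0366 0 0.51 0.2;-0.0107 0.0386 0 0.54 0.2;-0.0119 0.0405 0 0.57 0.2;-0.0131 0.0423 0 0.6 0.2'; python3 st.py
```

```text
t: 16.4
tcp_pos: [0.6419, 0.0583, 0.1799]
tool_rot: [0.976, 0.219, -0.003, 0.0]
force: [-2.8, -2.0, 9.9]
finger_gap: 0.245
gripper_force: 40.7
r 0.0716 ang 25.66 crank 2.03 yaw+90 25.31 F [-2.8 -2.   9.9] q6 1.05
```

Remaining about 0.22 rad; slow, watching for the stop.

```bash
python3 drive.py '0 0.0015 0 0.02 0.2;0 0.003 0 0.04 0.2;-0.0001 0.0045 0 0.06 0.2;-0.0002 0.006 0 0.08 0.2;-0.0004 0.0075 0 0.1 0.2;-0.0005 0.009 0 0.12 0.2;-0.0007 0.0105 0 0.14 0.2;-0.001 0.012 0 0.16 0.2;-0.0012 0.0134 0 0.18 0.2;-0.0015 0.0149 0 0.2 0.2;-0.0018 0.0164 0 0.22 0.2;-0.0018 0.0164 0 0.22 0.2'; python3 st.py
```

```text
t: 17.6
tcp_pos: [0.6465, 0.0448, 0.1799]
tool_rot: [0.994, 0.112, -0.003, -0.001]
force: [-3.2, 3.9, 9.8]
finger_gap: 0.244
gripper_force: 40.8
r 0.0713 ang 14.24 crank 2.23 yaw+90 12.89 F [-3.2  3.9  9.8] q6 1.24
```

```bash
python3 drive.py '0 0.0015 0 0.02 0.2;0 0.003 0 0.03 0.2;0 0.004 0 0.04 0.2;0 0.004 0 0.04 0.2'; python3 st.py; python3 -c "
from h import *
s=snap('scene');C=cloud(s);hsv=cv2.cvtColor(s['pixels'],cv2.COLOR_RGB2HSV).astype(int)
m=(abs(hsv[...,0]-26)<6)&(hsv[...,1]>130)&(hsv[...,2]>60);m[:100]=0;m[260:]=0;m[:,:140]=0;m[:,240:]=0
P=C[m];P=P[(abs(P[:,0]-.605)<.08)&(abs(P[:,1]-.215)<.06)];print(len(P),np.percentile(P[:,2],[5,25,50,75,95]).round(3))"
```

```text
t: 18.0
tcp_pos: [0.6461, 0.0446, 0.1798]
tool_rot: [0.996, 0.092, -0.004, -0.004]
force: [-5.0, 13.5, 12.0]
finger_gap: 0.245
gripper_force: 41.6
r 0.0708 ang 14.12 crank 2.232 yaw+90 10.6 F [-5.  13.5 12. ] q6 1.28
263 [0.033 0.035 0.037 0.04  0.043]
```

The crank is against its bottom stop: the force rises without motion and the platform is at 35 mm. I relax, release and retreat.

```bash
python3 drive.py '0 -0.0025 0 -0.03 0.2;0 -0.0025 0 -0.03 0.2;0 -0.0025 0 -0.03 0.5;0 -0.0025 0 -0.03 0.5;0 -0.0025 0 -0.03 0.5;0 -0.0025 0 -0.03 0.5;0 -0.0025 -0.02 -0.03 0.5;0 -0.0025 -0.05 -0.03 0.5;0 -0.0025 -0.09 -0.03 0.5;0 -0.0025 -0.12 -0.03 0.5;0 -0.0025 -0.12 -0.03 0.5'; python3 to.py .42 -.1 .3 -77
```

```text
t: 19.15
tcp_pos: [0.6524, 0.0418, 0.3047]
tool_rot: [0.994, 0.107, 0.005, 0.001]
force: [1.1, 0.0, 0.2]
finger_gap: 0.499
gripper_force: 0.0
t 19.1 tcp [0.6524 0.0418 0.3047] yaw -77.71 F [1.1 0.  0.2] gap 0.499 0.0
[-0.2573  0.0891  0.0025] turn -0.012
```

```bash
python3 drive.py '-0.04 0.015 0 0 0.5;-0.08 0.03 0 0 0.5;-0.12 0.04 0 0 0.5;-0.16 0.055 0 0 0.5;-0.2 0.07 0 0 0.5;-0.24 0.085 0 0 0.5;-0.257 0.089 0 0 0.5;-0.257 0.089 0 0 0.5;-0.257 0.089 0 0 0.5'; python3 -c "
from h import *
a=snap('top')['pixels'][150:270,120:330,::-1];s=snap('scene');b=s['pixels'][100:280,130:290,::-1]
cv2.imwrite('pics/e2.png',np.hstack([cv2.resize(a,(420,400)),cv2.resize(b,(370,400))]))"
```

```text
t: 20.05
tcp_pos: [0.4176, -0.0996, 0.299]
tool_rot: [0.994, 0.107, -0.0, -0.0]
force: [-0.3, 0.0, -0.5]
finger_gap: 0.498
gripper_force: 0.0
```

View pics/e2.png

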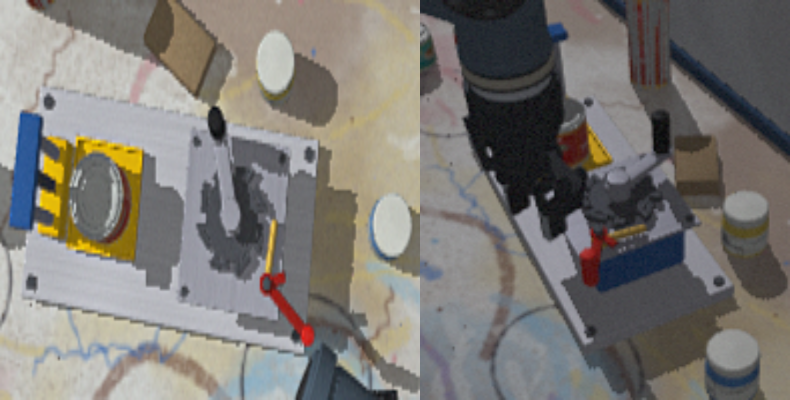

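The platform is down with the tin standing at (98,200). The lever is thrown (knob at (307,335)), the pawl is clear at (272,245), and the jars and block are where they were.

```bash
python3 -c "
from station import manip, snapshot
print(manip.sign_off())"
```

```text
the job is handed in; nothing more can be done
None
```

The job is handed in: the lever is thrown over, the pawl is clear, and the lift was let down by hand onto its bottom stop with the tin still standing and the jars and sanding block in place, at about 20 s of the 61 s allowed.

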